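# Put the marking-out kit back into its foam tray

### The arm

A 6-joint arm with a two-finger parallel gripper is mounted at the origin on the work surface. World frame = base frame: x ahead of the robot, y to its left, z up, the work surface at z = 0. Lengths are in m, angles in rad, forces in N, time in s.
With the tool pointing down it reaches from about 0.375 to 0.975 m from the base axis. Payload 3.8 kg.
Tool frame: the origin (TCP) lies on the centre line of the jaws, within the pads' length; the fingertips stand 14 mm ahead of it and the grasp point (between the pads) lies 5 mm behind it; z points along the fingers, y is the line along which they close (so a half turn about z gives the same grasp; the last joint's range is limited). The gripper opens to 85 mm and grips with 20 to 120 N. Pads are 22 mm wide; open, the fingers measure 114 mm over their backs; the gripper's body (76 mm by 85 mm) begins 54 mm behind the grasp point. The pads swing forward as they close: fully open they stand 13 mm farther back than shut.
Start: joints at [1.235, 0.264, 1.604, -0, 1.274, -0.037], TCP at [0.199, 0.645, 0.245] pointing down, gripper open.
Joint ranges: [-2.63, 2.63], [-0.94, 2.18], [0.31, 2.57], [-1.31, 4.45], [0, 2.66], [-2.55, 2.55]. Speed limits (rad/s): [2.57, 2.57, 3.14, 3.14, 3.14, 3.14].

### API

Orientations are given as a rotation vector (axis times angle).
In Python, from workcell import bot, eyes, spot_in gives the robot as it stands.
- The arm moves only by the tool carry_out, never from a script. Its argument "series" is text: rows parted by semicolons, each of 4 numbers parted by spaces: the shift along the world's x, y, z in m, then the turn about the world's z in degrees. In form: tx ty tz roll; .... A call has 1 to 20 rows; each row shifts and turns the commanded pose from where the row before left it; what a row does not reach is not made up. A row lasts 1/8 s, in which the tool goes at most 62.5 mm and 10.7 degrees, less where a joint would pass 70% of its speed; a pose out of reach is approached as far as the arm can. A call is refused whole if a number of a shift passes 0.0625 or a number of a turn 10.7, either way. A call with a gripper value outside its range is refused whole. "jaw" is the gripper command: -1 is shut, 1 is fully open, values between are in proportion, set as the call begins (left out, the last holds). The fingers move at their own pace and stop on an object; "grip_force" is the grip in N (left out, the last holds). Time passes only in rows, so rows that do not move let the fingers close. It gives the time, the measured TCP pose, the force, the opening and the grip force at its end, in the units of the state.
- bot.read_state(): the state, without advancing time (a new reading comes with each control period).
- eyes.read_camera(name): name is "scene" or "top" or "wrist"; returns (picture, depth): 384x512x3 uint8, blue, green, red; 384x512 float32, m along the optical axis (not along the pixel's ray), 0 where there is no reading.
- eyes.get_calibration(name): a dict with "K" (3x3 intrinsics, pixels), "position" and "rotation" of the camera in the world; the wrist camera has in their place "T_tool_cam" (4x4, takes a point from camera to tool coordinates, whose origin is the TCP and whose axes are the flange's). Camera axes: x right, y down, z forward; pixel columns grow to the right and rows downward; lengths in m; the calibration is good to about 2 mm. A picture is of the moment at which its call begins: read the wrist's pose just before it. get_calibration takes no time and is no camera call.
- bot.finish_job(): hands the job in; it is judged then, once.
Trained networks look in the newest picture that a camera, given by its name, has taken for a name from the list of things; names that differ only in an ending like _2 or _b are one class to them, and where a whole thing is asked for, a point or a joint stands for the part that bears it (a point fixed in the world has none). Each returns a list of dicts, best first, with "score" (0 to 1); they miss things now and then, are a little off and sometimes report something else, mostly with a low value. They report only what shows in the picture. A call takes as long as a camera call.
- spot_in(camera, target): "rect" ([centre column, centre row, width, height] in pixels, round what is visible of it).
The state is a dict: "time": time; "q": joint angles; "joint_vel": joint speeds; "joint_torque": joint torques, N m; "tool_pos": TCP position; "tcp_rot": TCP orientation; "wrist_force": force on the tool from outside, world axes, zero at the start; "torque": the same for the moment, N m; "width": opening from 0.0 (shut) to 1.0 (fully open); "grip_force": force on a finger pad.
Only numpy, scipy, OpenCV 4.12 (cv2) and the standard library are available. Lean on these libraries where they do the work, as an engineer would, in place of code of your own. Each camera call takes 0.05 s, during which the arm holds its last target. There are 200 camera calls.

### The job

Clear the marking-out kit off the bench: put the V-block, the centre punch, the engineer's square and the toolmaker's clamp into the foam tray, each lying flat in the cut-out made for its shape. Leave the plain drilled block and the cold chisel where they lie; they look similar but belong to another job.

Things in the scene. Friction and masses are not known exactly. Their poses are not given: they have to be found in the camera images.
- vblock_mid (a point): Steel V-block: 50 mm along x, 40 mm along y, 36 mm high, 0.4 kg, with a 90-degree groove 32 mm wide along x in its top. Point: its centre, 18 mm above its underside; z up. Grip across the flat 40 mm sides (fingers closing along y). Goes in groove up, either end first.
- punch_mid (a point): Steel centre punch lying down, 75 g: octagonal bar 12 mm across flats from x = -50 to +14 mm, then a taper to a sharp point at x = +50 mm; 3 mm stub at the -x end. Point: on its axis, half-way along, 6 mm above the bench. Grip the bar here, fingers closing along y. May lie on any flat and either way round in its cut-out.
- square_mid (a point): Steel engineer's square lying flat, L-shaped, 78 mm (x) by 58 mm (y), 140 g. Stock: x = -39 to -21 mm, all of y, 16 mm high. Blade: y = +15 to +29 mm, running to x = +39 mm, 2.5 mm thick, half-way up the stock. Point: middle of the 78 x 58 mm outline, 8 mm above the underside; z up. Grip the stock across its 18 mm (closing along x) at x = -30, y = -5 mm.
- clamp_mid (a point): Steel toolmaker's clamp lying flat, 150 g: two jaws along x (x = -30 to +30 mm), 13 mm high, 35 mm wide over both, 25 mm over the noses (x = +10 to +30). Two 12 mm knurled screw heads stick out to 31.5 mm from the middle: to +y at x = -4, to -y at x = -22 mm. Point: the middle, 6.5 mm above its underside; z up. Grip across the noses at x = +21 mm, closing along y.
- nest_vblock_floor (a point): V-block's place: rectangular cut-out 64 mm along x, 54 mm along y. Point: centre of its floor, for the middle of the V-block; x along x. Like the other three, a dark foam insert 130 mm (x) by 90 mm (y), cut 5 mm deep to a blue floor 8 mm above the bench, foam top at 13 mm. The four, in changing order, fill a grey steel tray with a 14 mm rim, x axes parallel.
- nest_punch_floor (a point): Centre punch's place: insert with a slot 117 mm along x by 28 mm along y, crossed at its middle by a finger recess 38 mm along x by 76 mm along y, as deep. Point: centre of the slot's floor, under the middle of the punch, which lies along x. Floor 8 mm, foam top 13 mm above the bench.
- nest_square_floor (a point): Engineer's square's place: insert with an L-shaped cut-out: x = -46 to -14, y = -36 to +36 mm for the stock, and an arm y = +8 to +36 mm on to x = +46 mm for the blade. Point: middle of the insert at the pocket's floor level, under the middle of the square, which goes in with its x and y along these x and y. Floor 8 mm, foam top 13 mm above the bench.
- nest_clamp_floor (a point): Toolmaker's clamp's place: insert with a cut-out 74 mm along x by 49 mm along y and notches for the screw heads (to +y at x = -4 mm, to -y at x = -22 mm). Point: on the floor under the middle of the clamp, which goes in with its x and y along these x and y. Floor 8 mm, foam top 13 mm above the bench.
- block_mid (a point): Look-alike, to be left: plain steel block 50 x 40 x 36 mm, flat top with four dark drilled holes, no groove. Point: its centre.
- chisel_mid (a point): Look-alike, to be left: cold chisel lying along its x, octagonal bar 12 mm across, 115 mm long, its +x end flattened to a blade 20 mm wide instead of a point. Point: on its axis, half-way along.

How it is judged:
By the outcome, as a careful person would: the job done as asked, in the order asked, and still so for the second after the job is handed in, with the robot touching nothing.
It also fails if it takes over 120 s, if anything falls off the work surface, if the arm or the gripper's body presses on something with over 40 N, if the wrist force passes 120 N, or if a joint passes its speed limit or range.

## Working session

There is one attempt and no reset: what is moved stays moved. The work goes in short steps, Python scripts to look and compute and a tool call to move; the robot and the scene stay as the last step left them, time stands still between calls to the robot, and variables do not carry over. Pictures are saved under pics/ and viewed, at most 14 in all, crops included, and the job is handed in when it is done.

Besides the shell and the picture viewer there is one more tool, called after "Emit:" as name(argument=value, ...), one argument or row to a line, values as JSON. carry_out: Moves the arm, as the interface text tells. Its arguments: {"type":"object","properties":{"series":{"type":"string"},"jaw":{"type":"number"},"grip_force":{"type":"number"}},"required":["series"]}

```bash
mkdir -p pics; ls; python3 - <<'E'
from workcell import bot, eyes, spot_in
import cv2, numpy as np
for c in ("top","scene"):
    im,d=eyes.read_camera(c); cv2.imwrite(f"pics/{c}0.png",im); np.save(f"{c}0.npy",d)
    k=eyes.get_calibration(c); print(c,k["K"].round(1).tolist(),np.round(k["position"],3),np.round(k["rotation"],3).tolist())
    for n in "vblock_mid punch_mid square_mid clamp_mid nest_vblock_floor nest_punch_floor nest_square_floor nest_clamp_floor block_mid chisel_mid".split():
        print(n,[(round(r["score"],2),np.round(r["rect"]).tolist()) for r in spot_in(c,n)[:3]])
s=bot.read_state(); print(s); print(eyes.get_calibration("wrist"))
E
```

```text
pics
top [[361.2, 0.0, 256.9], [0.0, 361.2, 190.7], [0.0, 0.0, 1.0]] [ 0.391 -0.004  0.786] [-2.121, 2.093, -0.178]
vblock_mid [(0.66, [292.0, 154.0, 27.0, 30.0])]
punch_mid [(0.79, [415.0, 232.0, 11.0, 42.0])]
square_mid [(0.89, [352.0, 157.0, 35.0, 34.0])]
clamp_mid [(0.9, [409.0, 156.0, 30.0, 27.0])]
nest_vblock_floor [(0.61, [188.0, 185.0, 56.0, 65.0])]
nest_punch_floor []
nest_square_floor [(0.91, [130.0, 226.0, 58.0, 69.0])]
nest_clamp_floor [(0.74, [168.0, 238.0, 59.0, 72.0])]
block_mid [(0.83, [353.0, 227.0, 31.0, 31.0])]
chisel_mid [(0.83, [292.0, 231.0, 27.0, 51.0]), (0.61, [187.0, 183.0, 54.0, 66.0])]
scene [[443.8, 0.0, 253.8], [0.0, 443.8, 187.5], [0.0, 0.0, 1.0]] [ 1.031 -0.486  0.961] [-2.339, -0.931, 0.333]
vblock_mid [(0.69, [258.0, 232.0, 21.0, 22.0])]
punch_mid [(0.61, [135.0, 255.0, 20.0, 21.0])]
square_mid [(0.85, [220.0, 265.0, 43.0, 21.0])]
clamp_mid [(0.58, [299.0, 170.0, 51.0, 40.0]), (0.57, [180.0, 302.0, 33.0, 22.0])]
nest_vblock_floor [(0.81, [299.0, 171.0, 53.0, 42.0])]
nest_punch_floor [(0.83, [325.0, 155.0, 48.0, 39.0])]
nest_square_floor [(0.63, [300.0
[... 662 characters left out ...]
00832099e-05]), 'wrist_force': array([-0.6887789 ,  0.1375827 ,  0.05721652]), 'torque': array([ 0.02600511, -0.01863692, -0.04103343]), 'grip_force': 0.0, 'width': 1.003367879025636}
{'K': array([[281.10725232,   0.        , 258.04968861],
       [  0.        , 281.10725232, 192.51029837],
       [  0.        ,   0.        ,   1.        ]]), 'T_tool_cam': array([[ 1.89098174e-03, -9.54871485e-01, -2.97013253e-01,
         7.60848659e-02],
       [ 9.99997923e-01,  2.03152587e-03, -1.64532436e-04,
         2.83616301e-04],
       [ 7.60497438e-04, -2.97012324e-01,  9.54873343e-01,
        -1.27997551e-01],
       [ 0.00000000e+00,  0.00000000e+00,  0.00000000e+00,
         1.00000000e+00]])}
```

```bash
python3 - <<'E'
import cv2
im=cv2.imread("pics/top0.png")
cv2.imwrite("pics/topbig.png",cv2.resize(im[120:290,90:445],None,fx=2.25,fy=2.25,interpolation=cv2.INTER_CUBIC))
E
```

```text
(no output)
```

View pics/topbig.png

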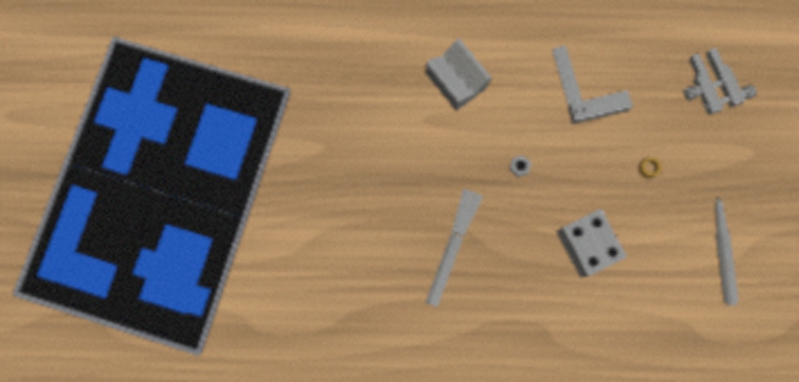

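```bash
cat > h.py <<'E'
import cv2, numpy as np
from scipy.spatial.transform import Rotation as R
from scipy.optimize import minimize
from workcell import bot, eyes, spot_in
def box(x0,x1,y0,y1,z0,z1): return np.array([[x,y,z] for x in(x0,x1) for y in(y0,y1) for z in(z0,z1)])/1e3
# prisms, z above bench
OBJ=dict(
 vblock=[box(-25,25,-20,20,0,36)],
 block=[box(-25,25,-20,20,0,36)],
 punch=[box(-50,14,-6,6,0,12),np.array([[14,y,z] for y in(-6,6) for z in(0,12)]+[[50,0,6]])/1e3],
 square=[box(-39,-21,-29,29,0,16),box(-39,39,15,29,6.7,9.3)],
 clamp=[box(-30,10,5,17.5,0,13),box(-30,10,-17.5,-5,0,13),box(10,30,2,12.5,0,13),box(10,30,-12.5,-2,0,13),box(-10,2,17,31.5,0.5,12.5),box(-28,-16,-31.5,-17,.5,12.5),box(-6,-2,-6,6,4,9),box(-24,-20,-6,6,4,9)],
 n_vblock=[box(-32,32,-27,27,8,8)],
 n_punch=[box(-58.5,58.5,-14,14,8,8),box(-19,19,-38,38,8,8)],
 n_square=[box(-46,-14,-36,36,8,8),box(-46,46,8,36,8,8)],
 n_clamp=[box(-37,37,-24.5,24.5,8,8),box(-12,4,20,38,8,8),box(-30,-14,-38,-20,8,8)])
def cam(name):
    k=eyes.get_calibration(name); K=k["K"]
    if name=="wrist":
        s=bot.read_state(); T=np.eye(4); T[:3,:3]=R.from_rotvec(s["tcp_rot"]).as_matrix(); T[:3,3]=s["tool_pos"]
        T=T@k["T_tool_cam"]; return K,T[:3,:3],T[:3,3]
    r=np.asarray(k["rotation"]); return K,(R.from_rotvec(r).as_matrix() if r.size==3 else r),np.asarray(k["position"])
def proj(P,C):
    p=(P-C[2])@C[1]; p=p/p[:,2:]; return (p@C[0].T)[:,:2]
def ray(px,C,z):
    d=C[1]@np.linalg.solve(C[0],[px[0],px[1],1]); return C[2]+d*(z-C[2][2])/d[2]
def mask(im,blue):
    hsv=cv2.cvtColor(im,cv2.COLOR_BGR2HSV)
    return cv2.inRange(hsv,(95,120,60),(130,255,255)) if blue else cv2.inRange(hsv,(0,0,75),(180,55,255))
S=4
def render(name,p,C,roi,dz=0):
    M=np.zeros((roi[3]*S,roi[2]*S),np.uint8); Rz=R.from_rotvec([0,0,p[2]]).as_matrix()
    for b in OBJ[name]:
        q=(proj(b@Rz.T+[p[0],p[1],dz],C)-roi[:2]+.5)*S-.5
        cv2.fillConvexPoly(M,cv2.convexHull(np.round(q*16).astype(np.int32)),255,cv2.LINE_8,4)
    return M
def fit(name,im,C,px,half=30,dz=0,yaws=None):
    roi=[int(px[0]-half),int(px[1]-half),2*half,2*half]
    roi[0]=max(roi[0],0);roi[1]=max(roi[1],0); c=im[roi[1]:roi[1]+roi[3],roi[0]:roi[0]+roi[2]]; roi[2],roi[3]=c.shape[1],c.shape[0]
    m=mask(cv2.resize(c,None,fx=S,fy=S,interpolation=cv2.INTER_CUBIC),name[0:2]=="n_")
    n,l,st,ce=cv2.connectedComponentsWithStats(m)
    ctr=(np.array(px)-roi[:2])*S
    i=1+np.argmax([st[j,4]-8*np.hypot(*(ce[j]-ctr)) for j in range(1,n)])
    m=cv2.morphologyEx(np.where(l==i,255,0).astype(np.uint8),cv2.MORPH_CLOSE,np.ones((3,3)))
    w0=ray((ce[i]+.5)/S-.5+roi[:2],C,.008+dz)
    def cost(v):
        r=render(name,[v[0]/1e3,v[1]/1e3,v[2]/30],C,roi,dz); 
        return 1-(r&m>0).sum()/max(1,((r|m)>0).sum()) if False else 1-cv2.countNonZero(r&m)/max(1,cv2.countNonZero(r|m))
    res=[]
    for y in (np.arange(-180,180,15) if yaws is None else yaws):
        x0=np.array([w0[0]*1e3,w0[1]*1e3,np.radians(y)*30])
        o=minimize(cost,x0,method="Nelder-Mead",options=dict(initial_simplex=[x0,x0+[8,0,0],x0+[0,8,0],x0+[0,0,6]],xatol=.05,fatol=1e-4,maxiter=120))
        res.append((o.fun,o.x[0]/1e3,o.x[1]/1e3,(np.degrees(o.x[2]/30)+180)%360-180))
    res.sort(); out=[res[0]]
    for r in res[1:]:
        if abs((r[3]-out[0][3]+180)%360-180)>30: out.append(r);break
    return out
E
python3 - <<'E'
from h import *
im=cv2.imread("pics/top0.png"); C=cam("top"); d=np.load("top0.npy")
px=dict(vblock=(292,154),punch=(413,232),square=(352,157),clamp=(409,156),block=(353,227),n_punch=(150,171),n_vblock=(188,183),n_square=(125,228),n_clamp=(168,239))
F={}
for n,p in px.items():
    F[n]=fit(n,im,C,p); print(n,[np.round(r,4).tolist() for r in F[n]], "r",round(np.hypot(*F[n][0][1:3]),3))
N=[F["n_"+k][0] for k in("punch","vblock","square","clamp")]
for a,b in((0,1),(0,2),(1,3),(2,3)):
    v=np.subtract(N[a][1:3],N[b][1:3]); print(a,b,np.hypot(*v),np.degrees(np.arctan2(v[1],v[0])))
for p in((230,200),(320,200),(292,154),(353,227),(188,183)):
    z=d[p[1],p[0]]; P=C[1]@(np.linalg.solve(C[0],[p[0],p[1],1])*z)+C[2]; print(p,P.round(4))
E
```

```text
vblock [[0.1604, 0.6293, -0.0614, -140.8797], [0.1604, 0.6293, -0.0614, 39.1203]] r 0.632
punch [[0.2768, 0.4617, -0.3131, 3.1054], [0.3533, 0.4503, -0.3145, -177.4428]] r 0.558
square [[0.1038, 0.6293, -0.1927, 14.9495], [0.6093, 0.6167, -0.1504, -162.6786]] r 0.658
clamp [[0.2269, 0.6289, -0.314, 21.2104], [0.4277, 0.6205, -0.3166, -113.4226]] r 0.703
block [[0.1999, 0.4653, -0.1848, -152.0766], [0.1999, 0.4653, -0.1848, 27.9234]] r 0.501
n_punch [[0.0645, 0.5874, 0.2585, -16.4361], [0.0645, 0.5874, 0.2585, 163.5639]] r 0.642
n_vblock [[0.0677, 0.5617, 0.1718, -17.6979], [0.0677, 0.5617, 0.1718, 162.3021]] r 0.587
n_square [[0.0715, 0.4616, 0.2954, -16.7785], [0.5359, 0.4568, 0.3403, 95.9516]] r 0.548
n_clamp [[0.1367, 0.436, 0.2082, -14.9533], [0.2687, 0.4315, 0.2086, -153.4642]] r 0.483
0 1 0.0904028383922629 73.53763501017522
0 2 0.13102653104965026 -16.332553055726233
1 3 0.13091460580232905 -16.127642558162368
2 3 0.09087085013240061 73.60940253776971
(230, 200) [0.5245 0.0774 0.0007]
(320, 200) [ 0.5264 -0.1202  0.003 ]
(292, 154) [ 0.6235 -0.0578  0.0261]
(353, 227) [ 0.4648 -0.1817  0.0376]
(188, 183) [0.5598 0.1705 0.0105]
```

Emit:
carry_out(
  series=".027 -.044 0 3.5;.027 -.044 0 3.5;.027 -.044 0 3.5;.027 -.044 0 3.5;.027 -.044 0 3.5;.027 -.044 0 3.5;.027 -.044 0 3.5;.027 -.044 0 3.5;.027 -.044 -.013 3.5;.027 -.044 -.013 3.5;.027 -.044 -.013 3.5;.027 -.044 -.013 3.5;.027 -.044 -.013 3.5;.027 -.044 -.013 3.5;.027 -.044 -.013 3.5;.027 -.044 -.013 3.5;0 0 0 0;0 0 0 0",
  jaw=1,
  grip_force=60,
)

```text
time: 3.35
tool_pos: [0.6304, -0.0588, 0.141]
tcp_rot: [1.044, -2.963, -0.001]
wrist_force: [0.6, 0.5, -0.7]
width: 0.998
grip_force: 0.0
```

```bash
cat > look.py <<'E'
import sys
from h import *
# look.py name x y [z] pic
n=sys.argv[1]; x,y=map(float,sys.argv[2:4]); z=float(sys.argv[4]); yaw=float(sys.argv[5])
C=cam("wrist"); im,d=eyes.read_camera("wrist"); s=bot.read_state()
px=proj(np.array([[x,y,z+.01]]),C)[0]; print("px",px.round(1))
cv2.imwrite(f"pics/w_{sys.argv[6]}.png",im); np.save(f"w_{sys.argv[6]}.npy",d)
for r in fit(n,im,C,px,int(sys.argv[7]) if len(sys.argv)>7 else 110,z,[yaw-15,yaw,yaw+15]): print(np.round(r,4).tolist())
Rm=R.from_rotvec(s["tcp_rot"]).as_matrix(); print("t",s["time"],"tcp",s["tool_pos"].round(4),"close",np.degrees(np.arctan2(Rm[1,1],Rm[0,1])).round(2),"F",s["wrist_force"].round(1),s["width"],s["grip_force"])
E
python3 look.py vblock .6293 -.0614 0 39 a
```

```text
px [256.2 185.5]
[0.0611, 0.6273, -0.0606, 38.7476]
t 3.4 tcp [ 0.6304 -0.0583  0.1414] close 128.87 F [-0.7  0.3  0.4] 1.0046982728315894 0.0
```

View pics/w_a.png

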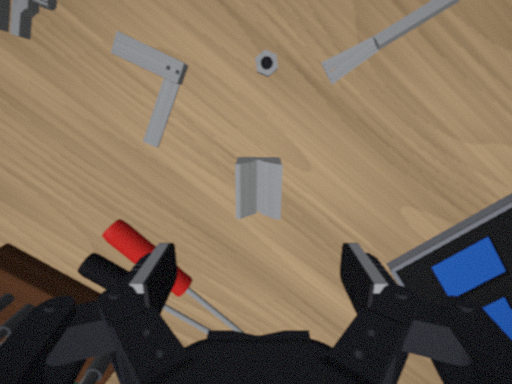

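```bash
python3 - <<'E'
from h import *
d=np.load("w_a.npy"); k=eyes.get_calibration("wrist"); K=k["K"];T=k["T_tool_cam"]
v,u=np.mgrid[200:384:1,0:512:1]; z=d[200:384]; 
P=np.stack([(u-K[0,2])/K[0,0]*z,(v-K[1,2])/K[1,1]*z,z],-1)@T[:3,:3].T+T[:3,3]
ok=(z>0)&(P[...,2]<.05)&(abs(P[...,0])<.03)
Q=P[ok]
for a,b in((.03,.045),(.045,.06),(.06,.08)):
  for s in(1,-1):
    q=Q[(s*Q[:,1]>a)&(s*Q[:,1]<b)]; 
    if len(q): print(s,a,len(q),"zmax",np.percentile(q[:,2],[50,95,99.5]).round(4),"y",q[:,1].min().round(4),q[:,1].max().round(4),"x",q[:,0].min().round(3),q[:,0].max().round(3))
E
```

```text
1 0.03 3854 zmax [-0.0569 -0.0061  0.0006] y 0.03 0.045 x -0.011 0.018
-1 0.03 3920 zmax [-0.052  -0.0058  0.0006] y -0.045 -0.03 x -0.012 0.018
1 0.045 3579 zmax [-0.05   -0.0134 -0.0043] y 0.045 0.06 x -0.012 0.015
-1 0.045 4009 zmax [-0.0508 -0.0157 -0.0052] y -0.06 -0.045 x -0.013 0.014
1 0.06 5389 zmax [-0.0569 -0.047  -0.0419] y 0.06 0.0755 x -0.013 0.014
-1 0.06 4968 zmax [-0.0569 -0.0473 -0.042 ] y -0.0744 -0.06 x -0.013 0.014
```

Emit:
carry_out(
  series="-.0024 -.0026 -.04 0;0 0 -.04 0;0 0 -.025 0;0 0 -.016 0;0 0 0 0;0 0 0 0",
)

```text
time: 4.15
tool_pos: [0.6294, -0.0613, 0.0218]
tcp_rot: [-1.046, 2.96, -0.002]
wrist_force: [-0.5, 0.4, 1.2]
width: 1.0
grip_force: 0.0
```

Emit:
carry_out(
  series="0 0 0 0;0 0 0 0;0 0 0 0;0 0 0 0;0 0 0 0;0 0 0 0;0 0 0 0;0 0 0 0",
  jaw=-1,
  grip_force=60,
)

```text
time: 5.15
tool_pos: [0.6288, -0.0615, 0.0212]
tcp_rot: [-1.045, 2.962, -0.0]
wrist_force: [-1.5, 0.8, 5.4]
width: 0.459
grip_force: 63.2
```

Emit:
carry_out(
  series="0 0 .03 0;0 0 .04 0;-.0084 .0292 0 -6.9;-.0084 .0292 0 -6.9;-.0084 .0292 0 -6.9;-.0084 .0292 0 -6.9;-.0084 .0292 0 -6.9;-.0084 .0292 0 -6.9;-.0084 .0292 0 -6.9;-.0084 .0292 0 -6.9;0 0 0 0;0 0 0 0;0 0 0 0",
)

```text
time: 6.78
tool_pos: [0.5609, 0.1712, 0.0897]
tcp_rot: [-0.446, -3.109, 0.001]
wrist_force: [-0.1, -0.1, -5.0]
width: 0.459
grip_force: 62.3
```

```bash
python3 look.py vblock .5614 .1719 .07 -16 b; python3 - <<'E'
import sys; sys.path.insert(0,'.')
from h import *
im,d=eyes.read_camera("top"); cv2.imwrite("pics/top1.png",im)
wi=cv2.imread("pics/w_b.png"); t=cv2.resize(im[130:280,100:260],(410,384),interpolation=cv2.INTER_CUBIC)
cv2.imwrite("pics/b2.png",cv2.resize(np.hstack([wi,t]),(800,333)))
E
```

```text
px [259.  250.9]
[0.1767, 0.5571, 0.1728, 69.8807]
[0.1847, 0.5593, 0.172, -16.2068]
t 6.825 tcp [0.5611 0.1712 0.0899] close 73.64 F [ 0.6  0.3 -5. ] 0.4608421731678184 62.325945580378175
```

View pics/b2.png

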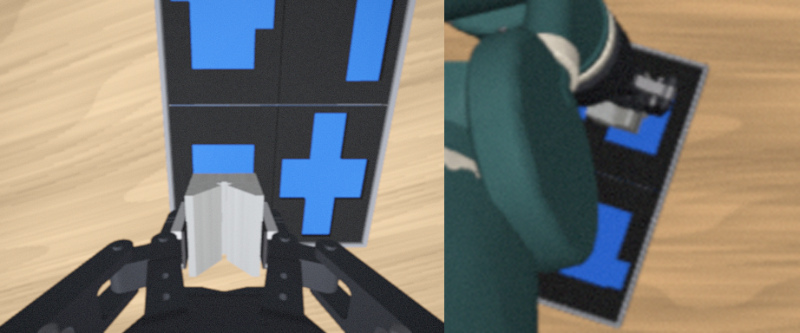

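Emit:
carry_out(
  series=".0005 .0007 -.03 0;0 0 -.018 0;0 0 -.008 0;0 0 -.0035 0;0 0 0 0;0 0 0 0",
)

```text
time: 7.62
tool_pos: [0.5624, 0.173, 0.0317]
tcp_rot: [0.446, 3.108, 0.001]
wrist_force: [0.2, -0.8, -5.6]
width: 0.46
grip_force: 62.2
```

```bash
python3 - <<'E'
from h import *
im=cv2.imread("pics/w_b.png"); 
k=eyes.get_calibration("wrist"); T=np.eye(4); T[:3,:3]=R.from_rotvec([-.446,-3.109,.001]).as_matrix(); T[:3,3]=[.5611,.1712,.0899]; T=T@k["T_tool_cam"]; C=(k["K"],T[:3,:3],T[:3,3])
for n,p in(("n_punch",(.5867,.2585)),):
    px=proj(np.array([[*p,.008]]),C)[0]; print(n,px,fit(n,im,C,px,80,0,[-30,-16,0]))
E
```

```text
n_punch [372.48268909 205.8608451 ] [(np.float64(0.026311254543175844), np.float64(0.5861637997227938), np.float64(0.25767911721296516), np.float64(-16.183227365202328))]
```

Emit:
carry_out(
  series="0 0 -.0012 0;0 0 0 0;0 0 0 0",
)

```text
time: 8.0
tool_pos: [0.5616, 0.1728, 0.0297]
tcp_rot: [0.446, 3.11, 0.0]
wrist_force: [-0.5, -0.4, -5.2]
width: 0.458
grip_force: 62.2
```

Emit:
carry_out(
  series="0 0 0 0;0 0 0 0;0 0 0 0;0 0 0 0;0 0 .02 0;0 0 .04 0;0 0 .04 0;0 0 .02 0;0 0 0 0;0 0 0 0",
  jaw=0.45,
)

```text
time: 9.25
tool_pos: [0.5605, 0.1725, 0.1482]
tcp_rot: [-0.446, -3.108, 0.001]
wrist_force: [-0.5, -0.6, -0.3]
width: 0.724
grip_force: 0.0
```

```bash
python3 look.py vblock .5614 .1719 .008 -16 c
```

```text
px [257.6 189.6]
[0.0642, 0.562, 0.173, -16.2076]
t 9.3 tcp [0.5602 0.1724 0.1476] close 73.68 F [-1.3 -0.1 -0.2] 0.728257145134545 0.0
```

Emit:
carry_out(
  series="-.0099 -.0486 0 1.95;-.0099 -.0486 0 1.95;-.0099 -.0486 0 1.95;-.0099 -.0486 0 1.95;-.0099 -.0486 0 1.95;-.0099 -.0486 0 1.95;-.0099 -.0486 0 1.95;-.0099 -.0486 0 1.95;-.0099 -.0486 0 1.95;-.0099 -.0486 0 1.95;0 0 0 0;0 0 0 0",
  jaw=0.2,
)

```text
time: 10.8
tool_pos: [0.4616, -0.3123, 0.1478]
tcp_rot: [0.085, -3.138, -0.004]
wrist_force: [0.6, 1.1, 0.5]
width: 0.595
grip_force: 0.0
```

```bash
python3 look.py punch .4617 -.3131 0 3 d
```

```text
px [256.6 186.4]
[0.0775, 0.4612, -0.3136, 3.672]
t 10.85 tcp [ 0.462  -0.3119  0.1481] close 93.18 F [ 0.4 -0.3 -0.3] 0.6009616179920418 0.0
```

View pics/w_d.png

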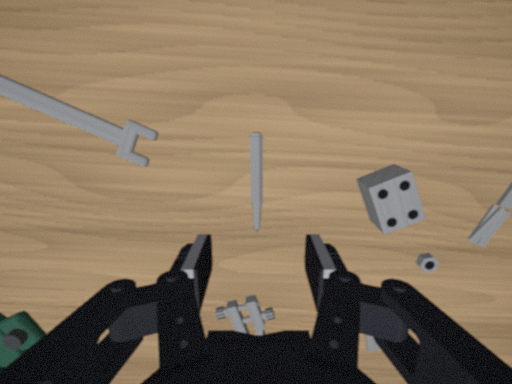

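Emit:
carry_out(
  series="-.0007 -.0014 -.05 .4;0 0 -.045 0;0 0 -.022 0;0 0 -.01 0;0 0 -.005 0;0 0 0 0;0 0 0 0",
)

```text
time: 11.72
tool_pos: [0.4628, -0.3152, 0.0188]
tcp_rot: [-0.098, 3.138, -0.002]
wrist_force: [0.3, 0.9, -1.0]
width: 0.598
grip_force: 0.0
```

Emit:
carry_out(
  series="0 0 0 0;0 0 0 0;0 0 0 0;0 0 0 0;0 0 0 0;0 0 0 0",
  jaw=-1,
  grip_force=40,
)

```text
time: 12.48
tool_pos: [0.4621, -0.3149, 0.0182]
tcp_rot: [-0.098, 3.14, -0.001]
wrist_force: [-1.9, 1.1, 5.0]
width: 0.12
grip_force: 40.7
```

Emit:
carry_out(
  series="0 0 .045 0;0 0 .05 0;.0113 .0521 0 -1.81;.0113 .0521 0 -1.81;.0113 .0521 0 -1.81;.0113 .0521 0 -1.81;.0113 .0521 0 -1.81;.0113 .0521 0 -1.81;.0113 .0521 0 -1.81;.0113 .0521 0 -1.81;.0113 .0521 0 -1.81;.0113 .0521 0 -1.81;.0113 .0521 0 -1.81;0 0 0 0;0 0 0 0",
)

```text
time: 14.35
tool_pos: [0.5854, 0.2581, 0.1116]
tcp_rot: [-0.444, -3.109, 0.002]
wrist_force: [0.4, -1.1, -0.4]
width: 0.121
grip_force: 39.9
```

```bash
python3 look.py punch .5864 .258 .09 -16 e
```

```text
px [257.7 250.3]
[0.3491, 0.5862, 0.2582, -16.5933]
t 14.4 tcp [0.5855 0.2575 0.1117] close 73.67 F [ 0.7  0.5 -1.3] 0.12261066033847319 39.86372125815251
```

View pics/w_e.png

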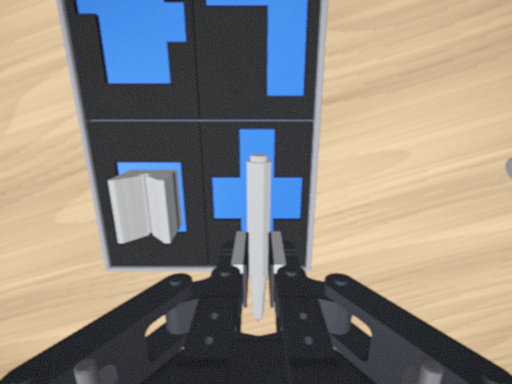

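Emit:
carry_out(
  series=".0009 .0005 -.04 0;0 0 -.025 0;0 0 -.013 0;0 0 -.006 0;0 0 -.0015 0;0 0 0 0;0 0 0 0",
)

```text
time: 15.28
tool_pos: [0.5878, 0.2593, 0.0281]
tcp_rot: [0.446, 3.108, 0.001]
wrist_force: [0.2, 0.5, -0.7]
width: 0.121
grip_force: 39.9
```

Emit:
carry_out(
  series="0 0 -.0015 0;0 0 0 0;0 0 0 0",
)

```text
time: 15.65
tool_pos: [0.5877, 0.2593, 0.0262]
tcp_rot: [0.446, 3.109, 0.001]
wrist_force: [0.5, -0.3, 2.8]
width: 0.119
grip_force: 40.3
```

Emit:
carry_out(
  series="0 0 0 0;0 0 0 0;0 0 0 0;0 0 0 0;0 0 .02 0;0 0 .04 0;0 0 .04 0;0 0 .02 0;0 0 0 0;0 0 0 0",
  jaw=-0.3,
)

```text
time: 16.9
tool_pos: [0.5861, 0.2585, 0.1441]
tcp_rot: [-0.446, -3.108, 0.002]
wrist_force: [0.2, 0.3, -0.2]
width: 0.347
grip_force: 0.0
```

```bash
python3 look.py punch .5864 .258 .008 -16 f
```

```text
px [257.5 190.2]
[0.5721, 0.5775, 0.1718, 3.1759]
t 16.95 tcp [0.5857 0.2584 0.1434] close 73.67 F [ 0.1  0.4 -0.1] 0.34991286434197 0.0
```

Emit:
carry_out(
  series=".0016 -.0464 0 -5.87;.0016 -.0464 0 -5.87;.0016 -.0464 0 -5.87;.0016 -.0464 0 -5.87;.0016 -.0464 0 -5.87;.0016 -.0464 0 -5.87;.0016 -.0464 0 -5.87;.0016 -.0464 0 -5.87;.0016 -.0464 0 -5.87;.0016 -.0464 0 -5.87;0 0 0 0;0 0 0 0",
  jaw=0.1,
)

```text
time: 18.45
tool_pos: [0.602, -0.2044, 0.1436]
tcp_rot: [-1.911, -2.489, 0.001]
wrist_force: [-0.2, 0.7, -0.8]
width: 0.549
grip_force: 0.0
```

```bash
python3 look.py square .6293 -.1927 0 15 g; python3 -c "
import cv2,numpy as np
cv2.imwrite('pics/g2.png',cv2.resize(np.hstack([cv2.imread('pics/w_f.png'),cv2.imread('pics/w_g.png')]),(800,300)))"
```

```text
px [288.9 183.4]
[0.0217, 0.6282, -0.1932, 14.4626]
t 18.5 tcp [ 0.6022 -0.2039  0.144 ] close 15.02 F [-1.2 -0.1 -0.5] 0.5508164870449023 0.0
```

View pics/g2.png

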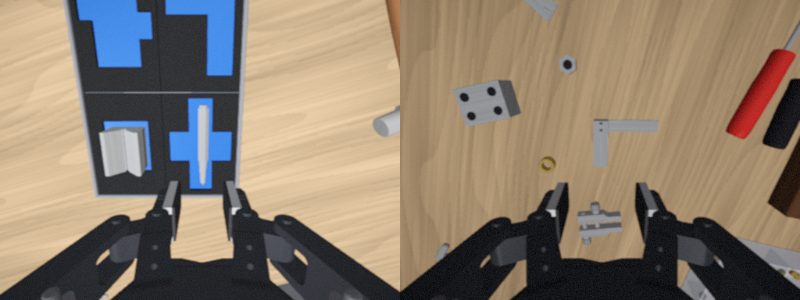

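Emit:
carry_out(
  series="-.0014 -.0015 -.05 -.4;0 0 -.04 0;0 0 -.022 0;0 0 -.01 0;0 0 -.003 0;0 0 0 0;0 0 0 0",
)

```text
time: 19.38
tool_pos: [0.6027, -0.2068, 0.022]
tcp_rot: [1.92, 2.484, 0.001]
wrist_force: [0.1, -0.4, 0.4]
width: 0.55
grip_force: 0.0
```

Emit:
carry_out(
  series="0 0 0 0;0 0 0 0;0 0 0 0;0 0 0 0;0 0 0 0;0 0 0 0",
  jaw=-1,
  grip_force=60,
)

```text
time: 20.12
tool_pos: [0.6022, -0.2069, 0.0216]
tcp_rot: [1.921, 2.484, 0.0]
wrist_force: [-1.2, 0.0, 5.7]
width: 0.189
grip_force: 60.9
```

Emit:
carry_out(
  series="0 0 .04 0;0 0 .045 0;-.0156 .0457 0 -2.81;-.0156 .0457 0 -2.81;-.0156 .0457 0 -2.81;-.0156 .0457 0 -2.81;-.0156 .0457 0 -2.81;-.0156 .0457 0 -2.81;-.0156 .0457 0 -2.81;-.0156 .0457 0 -2.81;-.0156 .0457 0 -2.81;-.0156 .0457 0 -2.81;-.0156 .0457 0 -2.81;0 0 0 0;0 0 0 0",
)

```text
time: 22.0
tool_pos: [0.4295, 0.2957, 0.1049]
tcp_rot: [2.513, 1.885, -0.002]
wrist_force: [0.0, -0.1, -1.4]
width: 0.184
grip_force: 60.1
```

```bash
python3 look.py square .4617 .2945 .085 -16 h 150
```

```text
px [315.7 237.4]
[0.2851, 0.4601, 0.2943, -15.7706]
t 22.05 tcp [0.4299 0.2952 0.105 ] close -16.34 F [ 0.3 -0.2 -2.2] 0.1867947215628879 60.07068157196045
```

View pics/w_h.png

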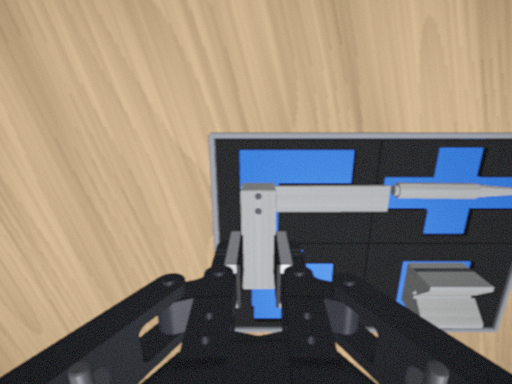

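Emit:
carry_out(
  series=".001 .0008 -.04 0;0 0 -.02 0;0 0 -.009 0;0 0 -.0045 0;0 0 0 0;0 0 0 0",
)

```text
time: 22.8
tool_pos: [0.4319, 0.2973, 0.033]
tcp_rot: [2.515, 1.883, 0.003]
wrist_force: [-0.0, -0.1, -1.2]
width: 0.189
grip_force: 60.0
```

Emit:
carry_out(
  series="-.0005 -.0005 -.0025 0;0 0 -.0008 0;0 0 0 0;0 0 0 0",
)

```text
time: 23.3
tool_pos: [0.4308, 0.2967, 0.0295]
tcp_rot: [2.514, 1.883, 0.001]
wrist_force: [-2.9, -1.3, 5.7]
width: 0.185
grip_force: 60.9
```

Emit:
carry_out(
  series="0 0 0 0;0 0 0 0;0 0 0 0;0 0 .02 0;0 0 .04 0;0 0 .04 0;0 0 .02 0;0 0 0 0;0 0 0 0",
  jaw=-0.1,
)

```text
time: 24.42
tool_pos: [0.4299, 0.296, 0.1476]
tcp_rot: [-2.514, -1.883, 0.003]
wrist_force: [-0.1, -0.1, 0.2]
width: 0.45
grip_force: 0.0
```

```bash
python3 look.py square .4617 .2945 .008 -16 i 90
```

```text
px [291.  180.7]
[0.7599, 0.4385, 0.3215, -16.2258]
t 24.475 tcp [0.4296 0.2959 0.1471] close -16.34 F [-0.  -0.3 -0.7] 0.4509852871126502 0.0
```

Emit:
carry_out(
  series=".0156 -.043 0 9.1;.0156 -.043 0 9.1;.0156 -.043 0 9.1;.0156 -.043 0 9.1;.0156 -.043 0 9.1;.0156 -.043 0 9.1;.0156 -.043 0 9.1;.0156 -.043 0 9.1;.0156 -.043 0 9.1;.0156 -.043 0 9.1;.0156 -.043 0 9.1;.0156 -.043 0 9.1;.0156 -.043 0 9.1;.0156 -.043 0 9.1;0 0 0 0;0 0 0 0;0 0 0 0",
  jaw=0.2,
)

```text
time: 26.6
tool_pos: [0.6483, -0.304, 0.1478]
tcp_rot: [0.574, -3.087, -0.002]
wrist_force: [0.6, -0.0, 0.1]
width: 0.599
grip_force: 0.0
```

```bash
python3 look.py clamp .6289 -.314 0 21 j; python3 -c "
import cv2,numpy as np
cv2.imwrite('pics/j2.png',cv2.resize(np.hstack([cv2.imread('pics/w_i.png'),cv2.imread('pics/w_j.png')]),(800,300)))"
```

```text
px [255.  164.5]
[0.1578, 0.6279, -0.3142, 19.97]
t 26.65 tcp [ 0.6485 -0.304   0.1482] close 111.1 F [-0.2 -0.2 -0.6] 0.6008431816559728 0.0
```

View pics/j2.png

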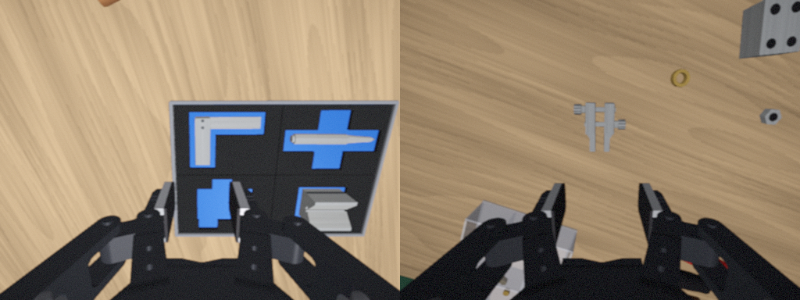

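```bash
python3 - <<'E'
from h import *
s=bot.read_state(); C=cam("wrist"); d=np.load("w_j.npy"); v,u=np.mgrid[0:384,0:512]
P=(np.stack([u,v,np.ones_like(u)],-1)@np.linalg.inv(C[0]).T*d[...,None])@C[1].T+C[2]
t=s["tool_pos"]; a=np.radians(111); Q=P-[t[0],t[1],0]
q=np.stack([Q[...,0]*np.cos(a)+Q[...,1]*np.sin(a), Q[...,0]*np.cos(a-np.pi/2)+Q[...,1]*np.sin(a-np.pi/2)],-1) # along close, fwd
ok=(d>0)&(P[...,2]>.02)&(P[...,2]<.10)
for z0 in(.02,.04,.06,.08):
    m=ok&(P[...,2]>z0)&(P[...,2]<z0+.02); 
    if m.sum()>20: 
        o=np.argsort(np.hypot(q[m][:,0],q[m][:,1]))[:400:80]; print(z0,m.sum(),np.round(q[m][o],3).tolist(),np.round(P[m][o],3).tolist())
E
```

```text
0.02 6180 [[-0.055, 0.123], [-0.048, 0.128], [-0.053, 0.126], [-0.046, 0.129], [-0.114, 0.101]] [[0.783, -0.311, 0.033], [0.785, -0.303, 0.029], [0.785, -0.308, 0.029], [0.785, -0.301, 0.034], [0.784, -0.374, 0.024]]
0.04 377 [[-0.049, 0.126], [-0.045, 0.13], [-0.152, 0.087], [-0.163, 0.086], [-0.17, 0.102]] [[0.784, -0.305, 0.044], [0.786, -0.3, 0.045], [0.784, -0.414, 0.045], [0.787, -0.425, 0.045], [0.805, -0.426, 0.046]]
```

Emit:
carry_out(
  series="-.0004 -.0026 -.05 -.7;0 0 -.043 0;0 0 -.022 0;0 0 -.011 0;0 0 -.004 0;0 0 0 0;0 0 0 0",
)

```text
time: 27.52
tool_pos: [0.6497, -0.3087, 0.0205]
tcp_rot: [-0.555, 3.09, -0.003]
wrist_force: [-0.3, -0.5, -0.3]
width: 0.598
grip_force: 0.0
```

Emit:
carry_out(
  series="0 0 0 0;0 0 0 0;0 0 0 0;0 0 0 0;0 0 0 0;0 0 0 0",
  jaw=-1,
  grip_force=70,
)

```text
time: 28.28
tool_pos: [0.6493, -0.3084, 0.0201]
tcp_rot: [-0.555, 3.091, -0.001]
wrist_force: [-1.9, 1.7, 5.4]
width: 0.261
grip_force: 69.1
```

Emit:
carry_out(
  series="0 0 .04 0;0 0 .045 0;-.0175 .0464 0 -3.34;-.0175 .0464 0 -3.34;-.0175 .0464 0 -3.34;-.0175 .0464 0 -3.34;-.0175 .0464 0 -3.34;-.0175 .0464 0 -3.34;-.0175 .0464 0 -3.34;-.0175 .0464 0 -3.34;-.0175 .0464 0 -3.34;-.0175 .0464 0 -3.34;-.0175 .0464 0 -3.34;0 0 0 0;0 0 0 0",
)

```text
time: 30.15
tool_pos: [0.4558, 0.202, 0.1034]
tcp_rot: [-0.445, -3.11, 0.001]
wrist_force: [0.1, 0.1, -0.8]
width: 0.263
grip_force: 69.1
```

```bash
python3 look.py clamp .4363 .2083 .085 -16 k 130
```

```text
px [258.6 216.6]
[0.5258, 0.4343, 0.2087, -16.1456]
t 30.2 tcp [0.4561 0.2016 0.1035] close 73.63 F [ 0.2  0.5 -0.8] 0.26547586883424995 69.10224437713623
```

View pics/w_k.png

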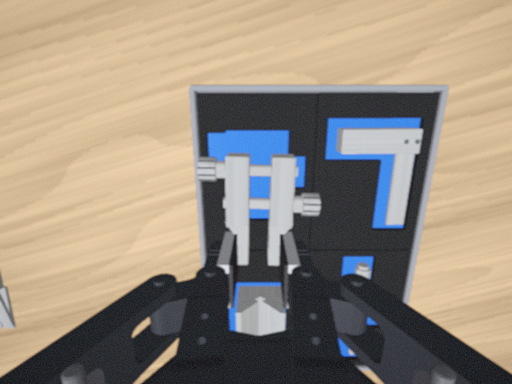

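Emit:
carry_out(
  series=".0008 .0002 -.04 0;0 0 -.02 0;0 0 -.009 0;0 0 -.0045 0;0 0 0 0;0 0 0 0",
)

```text
time: 30.95
tool_pos: [0.4578, 0.2027, 0.0312]
tcp_rot: [0.447, 3.108, 0.001]
wrist_force: [-0.2, -0.1, -1.4]
width: 0.259
grip_force: 69.1
```

Emit:
carry_out(
  series="-.0005 -.0003 -.0025 0;0 0 0 0;0 0 0 0",
)

```text
time: 31.32
tool_pos: [0.4567, 0.2024, 0.0281]
tcp_rot: [0.447, 3.109, 0.0]
wrist_force: [0.5, 0.6, -0.7]
width: 0.262
grip_force: 69.3
```

Release, lift and back off to see the whole tray.

Emit:
carry_out(
  series="0 0 -.0005 0;0 0 0 0;0 0 0 0",
)

```text
time: 31.7
tool_pos: [0.4567, 0.2024, 0.028]
tcp_rot: [0.447, 3.109, 0.0]
wrist_force: [-1.7, -0.6, 5.4]
width: 0.261
grip_force: 69.8
```

Emit:
carry_out(
  series="0 0 0 0;0 0 0 0;0 0 0 0;0 0 .02 0;0 0 .04 0;0 0 .05 0;0 0 .05 0;.01 -.05 .05 0;.01 -.05 0 0;.01 -.05 0 0;.01 -.05 0 0;0 -.05 0 0;0 -.05 0 0;0 0 0 0;0 0 0 0",
  jaw=0.1,
)

```text
time: 33.58
tool_pos: [0.4949, -0.0913, 0.2308]
tcp_rot: [-0.449, -3.109, -0.001]
wrist_force: [0.4, 0.1, -0.3]
width: 0.552
grip_force: 0.0
```

```bash
python3 - <<'E'
from h import *
im,d=eyes.read_camera("top"); cv2.imwrite("pics/topz.png",im); C=cam("top")
cv2.imwrite("pics/topzb.png",cv2.resize(im[120:290,90:445],None,fx=2.25,fy=2.25,interpolation=cv2.INTER_CUBIC))
s,_=eyes.read_camera("scene"); cv2.imwrite("pics/scz.png",cv2.resize(s[90:220,230:370],None,fx=4,fy=4,interpolation=cv2.INTER_CUBIC))
for n,p in dict(vblock=(.5614,.1719),punch=(.5864,.258),square=(.4617,.2945),clamp=(.4363,.2083)).items():
    px=proj(np.array([[*p,.016]]),C)[0]; print(n,[np.round(r,4).tolist() for r in fit(n,im,C,px,18 if n!="punch" else 22,.008,[-26,-16,-6])])
print(bot.read_state()["tool_pos"],bot.read_state()["time"])
E
```

```text
vblock [[0.0742, 0.5637, 0.1753, -15.7871]]
punch [[0.3004, 0.5834, 0.2613, -16.0672]]
square [[0.0869, 0.462, 0.2972, -16.79]]
clamp [[0.269, 0.4371, 0.2106, -19.6876]]
[ 0.49503093 -0.09049722  0.23082509] 33.675
```

View pics/topzb.png

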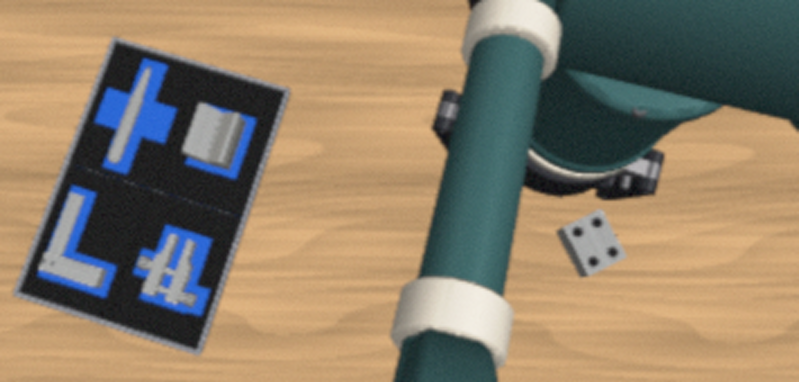

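View pics/scz.png

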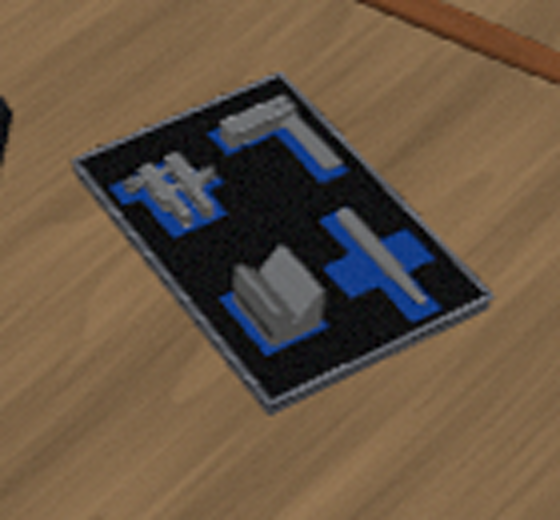

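```bash
python3 -c "
from workcell import bot; print(bot.finish_job())"
```

```text
the job is handed in; nothing more can be done
None
```

The V-block, centre punch, engineer's square and toolmaker's clamp are in their cut-outs, and the final top and scene pictures show all four lying flat. I moved neither the drilled block nor the cold chisel, and handed the job in at about 34 s on the robot's clock.

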